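# Index the painting wheel and set its brake

## Task

The jar on the four-spoked painting wheel is wet. With a fingertip, gently push the spokes round until the red-knobbed spoke points at the yellow arrow, and only then push the blue-handled brake lever round to its far stop. Grasp and lift nothing, do not touch the jar on the wheel, leave it standing in the middle, and leave the loose things on the bench alone.

Things in the scene. Friction and masses are not known exactly. Their poses are not given: they have to be found in the camera images.
- stand: Fixed grey foot of the painting wheel. Origin: on the bench, on the wheel's vertical axis; z up; -x points from the axis to the yellow arrow. Round foot, radius 85 mm, 24 mm high; legs 10 mm high run along -x to the arrow's post (176 to 195 mm out, 41 mm high) and to the brake pivot at (-50, -180) mm in this frame. Position varies; turned by up to 0.3 rad.
- wheel (a joint): Turn of the wheel about the stand's axis, rad, counter-clockwise from above; starts at 0.8 to 5.48. At 0 and again at 6.283 the red knob is at the arrow; no stops. Wooden disc, radius 60 mm, top 45 mm above the bench, with the jar on it and four spokes 90 degrees apart. Friction 0.12 N m, about 1 N at a spoke; stays where left.
- red_knob (a point): Centre of the red 28 mm ball knob on one spoke, 150 mm from the axis, 85 mm above the bench; the other three knobs are black. Each steel spoke rises from the disc's rim, then runs level and radially from 82 to 145 mm from the axis, 12 mm thick, centre line 85 mm above the bench: push there.
- arrow (a point): Tip of the fixed yellow arrow, 160 mm from the wheel's axis, 40 mm above the bench; it points inward at the axis, and the knobs pass over it with 31 mm to spare.
- brake (a joint): Turn of the brake lever about its vertical pivot, rad, clockwise from above: 0 free (starts at 0 to 0.25), 1.57 on, at the far stop. At 0 it points along -50 degrees in the stand's xy frame, at 1.57 along -140 degrees (tip toward -x). Stays where left; about 2 N at the handle. Even when on, it does not keep the wheel from being knocked round.
- brake_pivot (a point): Axis of the brake lever, at the height of the lever's middle, 76 mm above the bench; fixed.
- brake_tip (a point): Near the end of the lever's blue handle, 82 mm from the pivot. The handle is 18 mm wide, 67 to 85 mm above the bench, and reaches from 45 to 87 mm from the pivot; a dark steel bar 14 mm wide joins it to the pivot.
- star_jar: Round red wooden jar with a blue star on its lid, 65 mm across, 55 mm high, loose, standing in the middle of the wheel's disc (its top 100 mm above the bench) and turning with it; wet paint, not to be touched. Origin: centre of its underside.
- cream_tub: Round cream-coloured paint tub, 80x86x37 mm, loose bystander at the left front. Origin: centre of its underside.
- sander: Wooden sanding block, 48x88x30 mm, loose bystander behind the wheel on the right. Origin: centre of its underside.
- blue_top: Blue spinning top on a wooden foot, 43 mm across, 54 mm high, loose bystander behind the wheel on the left. Origin: centre of its underside.
- hex_jar: Red wooden jar with an orange hexagon on its lid, 63 mm across, 54 mm high, loose bystander at the far left. Origin: centre of its underside.
- driver: Screwdriver with orange handle, 26x170x26 mm, loose, lying in front of the wheel's right side. Origin: middle of its underside.

How it is judged:
On the way, in this order (a step that is already met when the one before it is completed fails the run):
1. the red-knobbed spoke points at the arrow and rests while the brake lever is still free (y of red_knob in the frame of stand between -0.016 and 0.016 m and x of red_knob in the frame of stand below -0.1 m and velocity of joint wheel between -0.05 and 0.05 rad/s and value of joint brake below 0.45 rad), for 0.2 s.
2. the brake lever is at its far stop (value of joint brake above 1.35 rad), for 0.2 s.
At the end, for the whole second after the job is handed in: Red knob within 16 mm either side of the line from the wheel's axis to the arrow, on the arrow's side, at rest; brake lever at 1.35 rad or more; star jar upright within 20 mm of the axis; bystanders within 30 mm of where they stood (y of red_knob in the frame of stand between -0.016 and 0.016 m and x of red_knob in the frame of stand below -0.1 m and velocity of joint wheel between -0.05 and 0.05 rad/s and value of joint brake above 1.35 rad and horizontal distance between star_jar and stand below 0.02 m and angle between star_jar's own z axis and vertical below 0.1 rad and distance of each of cream_tub, sander, blue_top, hex_jar, driver from where it was at the start of the episode below 0.03 m); the robot touches nothing.
It fails at once if the robot touches the wet jar on the wheel (contact force between any of the fingers, the arm and star_jar above 0.3 N).
It fails at once if the jar on the wheel is shaken more than 20 mm off the axis, tipped or lifted (horizontal distance between star_jar and stand above 0.02 m or angle between star_jar's own z axis and vertical above 0.3 rad or height (world z) of star_jar above 0.06 m).
It fails at once if the wheel, lever or stand is pushed harder than 50 N (contact force between any of the fingers, the arm and stand above 50 N).
It fails at once if a loose bystander is lifted or shoved more than 30 mm (distance of any of cream_tub, sander, blue_top, hex_jar, driver from where it was at the start of the episode above 0.03 m).
It also fails if it takes over 72 s, if anything falls off the work surface, if the arm or the gripper's body presses on something with over 40 N, if the wrist force passes 120 N, or if a joint passes its speed limit or range.

## Robot

A 7-joint arm with a two-finger parallel gripper is mounted at the origin on a cart in front of the work surface, level with it; the furniture and walls round the work are solid. World frame = base frame: x ahead of the robot, y to its left, z up, the work surface at z = 0. Lengths are in m, angles in rad, forces in N, time in s.
With the tool pointing down it reaches from about 0.35 to 0.9 m from the base axis. Payload 7.2 kg.
Tool frame: the origin (TCP) lies between the finger pads; the fingertips stand 14 mm ahead of it and the grasp point (between the pads) lies 5 mm behind it; z points along the fingers, y is the line along which they close (so a half turn about z gives the same grasp; the last joint's range is limited). The gripper opens to 85 mm and grips with 20 to 120 N. Pads are 22 mm wide; open, the fingers measure 114 mm over their backs; the gripper's body (76 mm by 85 mm) begins 54 mm behind the grasp point. The pads swing forward as they close: fully open they stand 13 mm farther back than shut.
Start: joints at [-1.378, 0.411, -0.013, 1.596, 0.006, 1.134, -0.082], TCP at [0.161, 0.604, 0.245] pointing down, gripper open.
Joint ranges: [-2.95, 2.95], [-0.29, 1.99], [-1.47, 1.44], [0.14, 2.54], [-1.03, 4.17], [0.13, 1.85], [-2.86, 2.86]. Speed limits (rad/s): [2.39, 2.39, 3.01, 3.01, 3.14, 3.14, 3.14].

## Interface

Orientations are given as a unit quaternion [w, x, y, z].
In Python, from bench import bot gives the robot as it stands.
- The arm moves only by the tool drive_tool, never from a script. Its argument "steps" is a list of rows, each a list of 2 entries, a list of its own where there are three numbers: the shift along the world's x, y, z in m, then the turn, a rotation vector about the world's x, y, z in rad. In form: [[[tx, ty, tz], [ax, ay, az]], ...]. A call has 1 to 8 rows; each row is the pose to reach, as a shift and turn from the pose commanded when the call began; what a row does not reach only later rows make up. A row lasts 1/12 s, in which the tool goes at most 41.7 mm and 7.16 degrees, less where a joint would pass 70% of its speed; a pose out of reach is approached as far as the arm can. A call with a gripper value outside its range is refused whole. "grip" is the opening, from 0 (shut) to 1 (fully open), set as the call begins (left out, the last holds). The fingers move at their own pace and stop on an object; "grip_force" is the grip in N (left out, the last holds). Time passes only in rows, so rows that repeat a pose let the fingers close. It gives the time, the measured TCP pose, the force, the opening and the grip force at its end, in the units of the state.
- bot.state(): the state, without advancing time (a new reading comes with each control period).
- bot.get_image(name): name is "side" or "top" or "wrist"; returns the picture (384x512x3 uint8, red, green, blue); there is no depth.
- bot.camera_model(name): a dict with "camera_matrix" (3x3 intrinsics, pixels), "distortion" ([k1, k2, p1, p2, k3] as OpenCV has them; the pictures are not rectified), "R" (3x3) and "t" (3): a world point X has camera coordinates R X + t. Camera axes: x right, y down, z forward; pixel columns grow to the right and rows downward; lengths in m; the calibration is good to about 2 mm. A picture is of the moment at which its call begins: read the wrist's pose just before it. camera_model takes no time and is no camera call; for the wrist camera it gives the pose at the moment of the call.
- bot.sign_off(): hands the job in; it is judged then, once.
The state is a dict: "clock": time; "joint_pos": joint angles; "dq": joint speeds; "joint_torque": joint torques, N m; "tool_pos": TCP position; "tool_rot": TCP orientation; "ft_force": force on the tool from outside, world axes, zero at the start; "torque": the same for the moment, N m; "opening": finger opening in m; "finger_force": force on a finger pad.
Only numpy, scipy, OpenCV 4.12 (cv2) and the standard library are available. Lean on these libraries where they do the work, as an engineer would, in place of code of your own. Each camera call takes 0.05 s, during which the arm holds its last target. There are 200 camera calls.

## Working session

There is one attempt and no reset: what is moved stays moved. The work goes in short steps, Python scripts to look and compute and a tool call to move; the robot and the scene stay as the last step left them, time stands still between calls to the robot, and variables do not carry over. Pictures are saved under pics/ and viewed, at most 10 in all, crops included, and the job is handed in when it is done.

Besides the shell and the picture viewer there is one more tool, called after ">>>" as name([rows], argument=value, ...), one row to a line, values as JSON. drive_tool: Moves the arm, as the interface text tells. Its arguments: {"type":"object","properties":{"steps":{"type":"array","items":{"type":"array"}},"grip":{"type":"number"},"grip_force":{"type":"number"}},"required":["steps"]}

```bash
mkdir -p pics; ls
cat > h.py <<'E'
import numpy as np, cv2
from bench import bot
def ray(name,px,z,m=None):
    m=m or bot.camera_model(name)
    K=np.array(m["camera_matrix"],float);d=np.array(m["distortion"],float);R=np.array(m["R"]);t=np.array(m["t"])
    p=cv2.undistortPoints(np.array([[px]],float),K,d)[0,0]
    c=-R.T@t; v=R.T@np.array([p[0],p[1],1.])
    return c+v*(z-c[2])/v[2]
def proj(name,X):
    m=bot.camera_model(name)
    K=np.array(m["camera_matrix"],float);d=np.array(m["distortion"],float);R=np.array(m["R"]);t=np.array(m["t"],float)
    return cv2.projectPoints(np.array([X],float),cv2.Rodrigues(R)[0],t,K,d)[0].reshape(-1,2)
def save(name,f):
    im=bot.get_image(name); cv2.imwrite(f,cv2.cvtColor(im,cv2.COLOR_RGB2BGR)); return im
E
python3 - <<'E'
from h import *
a=save("top","pics/top0.png"); b=save("side","pics/side0.png")
cv2.imwrite("pics/both.png",cv2.resize(cv2.imread("pics/top0.png"),(800,600)))
print(bot.state())
for n in("top","side"):
    m=bot.camera_model(n); print(n,-np.array(m["R"]).T@np.array(m["t"]))
E
```

```text
pics
{'clock': 0.1, 'joint_pos': array([-1.37818336,  0.41186701, -0.01271572,  1.59696033,  0.00560318,
        1.13432924, -0.08220164]), 'dq': array([ 0.00111583, -0.00028781,  0.00161213, -0.00282306,  0.00141914,
        0.00063349, -0.00030022]), 'joint_torque': array([ 3.23889988e-03, -6.01827979e+01,  6.84385244e-01, -3.00086832e+01,
        1.39839534e-02,  6.48937115e-03,  7.15601163e-05]), 'tool_pos': array([0.16108846, 0.60343048, 0.2445078 ]), 'tool_rot': array([-4.47965373e-05,  1.30023610e-01,  9.91510604e-01, -7.62830944e-04]), 'ft_force': array([ 0.25585628,  0.75261555, -0.85996938]), 'torque': array([-0.00633832,  0.01748603, -0.00207581]), 'finger_force': 0.0, 'opening': 0.08576019201061226}
top [0.47388126 0.02819697 0.99324623]
side [0.4643262  1.0536923  0.55561776]
```

View pics/both.png

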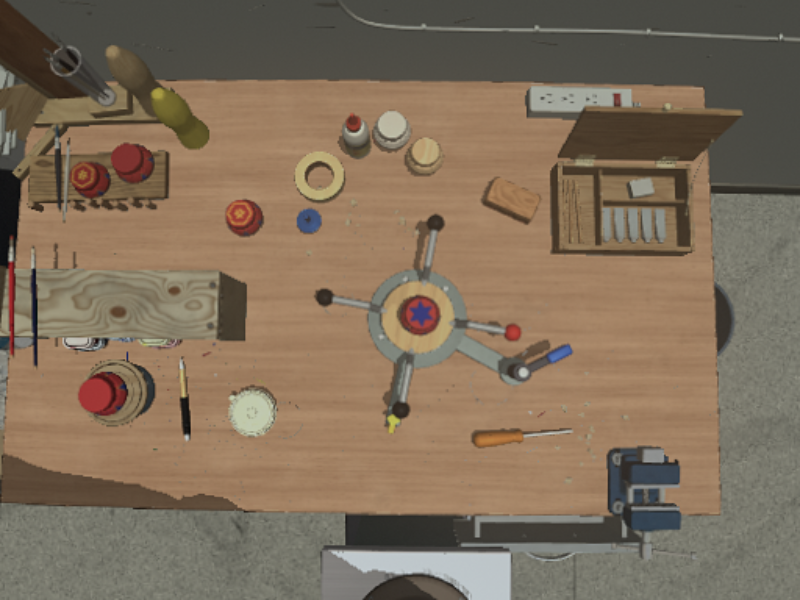

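View pics/side0.png

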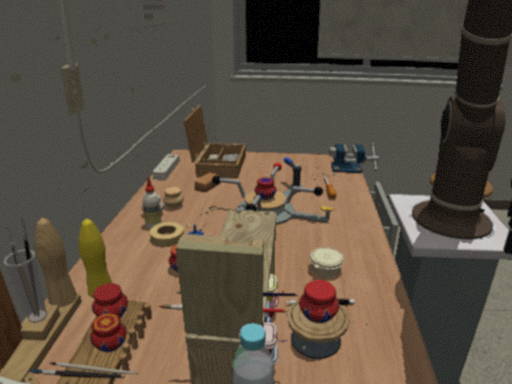

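Run:
```python
from h import *
w=save("wrist","pics/w0.png")
a=cv2.imread("pics/top0.png"); hsv=cv2.cvtColor(a,cv2.COLOR_BGR2HSV)
s=512/800
def cen(lo,hi,box,z,nm):
    x0,y0,x1,y1=[int(v*s) for v in box]
    m=cv2.inRange(hsv,lo,hi); k=np.zeros_like(m); k[y0:y1,x0:x1]=m[y0:y1,x0:x1]
    ys,xs=np.nonzero(k); p=[xs.mean(),ys.mean()]; r=ray("top",p,z); print(nm,len(xs),p,r.round(4)); return r
red=cen((0,150,80),(8,255,255),(495,318,525,345),.085,"red")
dk=((0,0,0),(180,255,75))
b1=cen(*dk,(425,210,445,232),.085,"k far"); b2=cen(*dk,(313,285,333,307),.085,"k left"); b3=cen(*dk,(390,400,410,418),.085,"k near")
ar=cen((22,120,80),(35,255,255),(380,405,405,435),.04,"yellow")
bl=cen((105,120,60),(125,255,255),(540,340,575,370),.085,"handle")
st=cen((105,100,30),(130,255,255),(405,300,435,330),.1,"star")
pv=ray("top",[522*s,371*s],.095);print("pivot",pv)
c=(red+b1+b2+b3)/4;print("axis",c,(red+b2)/2,(b1+b3)/2,[np.hypot(*(k-c)[:2]) for k in(red,b1,b2,b3)])
ang=lambda v:np.arctan2(v[1],v[0])
print("red ang",ang(red-c),"arrow ang",ang(ar-c),"pivot",ang(pv-c),np.hypot(*(pv-c)[:2]),"lever",ang(bl-pv))
for nm,p,z in [("sander1",(490,180),.03),("sander",(535,215),.03),("driver",(475,440),.02),("tub",(252,412),.037),("beam R top far",(220,272),.1),("beamR near",(245,340),.0),("beamfarbase",(245,275),0)]: print(nm,ray("top",[p[0]*s,p[1]*s],z).round(3))
print(proj("side",[.161,.604,.245]),proj("top",[.161,.604,.245]),proj("side",[.474,.3,.0]))
```

```text
red 82 [np.float64(327.8048780487805), np.float64(212.46341463414635)] [ 0.5137 -0.1445  0.085 ]
k far 81 [np.float64(278.1975308641975), np.float64(142.23456790123456)] [ 0.6876 -0.0214  0.085 ]
k left 86 [np.float64(207.27906976744185), np.float64(189.72093023255815)] [0.5661 0.1529 0.085 ]
k near 91 [np.float64(255.8021978021978), np.float64(261.6373626373626)] [0.3921 0.0307 0.085 ]
yellow 56 [np.float64(250.80357142857142), np.float64(270.2142857142857)] [0.3663 0.0433 0.04  ]
handle 87 [np.float64(357.85057471264366), np.float64(226.09195402298852)] [ 0.4811 -0.2184  0.085 ]
star 89 [np.float64(269.0449438202247), np.float64(200.34831460674158)] [0.5406 0.0006 0.1   ]
pivot [ 0.45307427 -0.15762482  0.095     ]
axis [0.53985691 0.00442724 0.085     ] [0.53986332 0.00419366 0.085     ] [0.53985051 0.00466081 0.085     ] [np.float64(0.1512307104200446), np.float64(0.1499637990035785), np.float64(0.1507728681734492), np.float64(0.15005757541789508)]
red ang -1.7448176049532118 arrow ang 2.9213983485421204 pivot -2.062457033649399 0.18382626221859463 lever -1.1383513468866089
sander1 [ 0.776 -0.119  0.03 ]
sander [ 0.716 -0.195  0.03 ]
driver [ 0.337 -0.095  0.02 ]
tub [0.379 0.273 0.037]
beam R top far [0.601 0.316 0.1  ]
beamR near [0.498 0.299 0.   ]
beamfarbase [0.611 0.303 0.   ]
[[517.15118922 270.37246302]] [[-26.09016489 375.95189312]] [[284.63024204 273.41143301]]
```

View pics/w0.png

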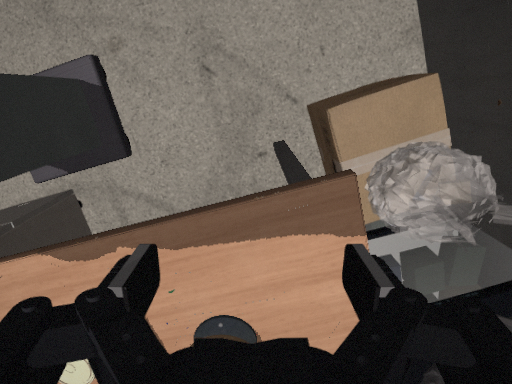

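>>> drive_tool([
  [[0,0,0.04],[0,0,0]],
  [[0,0,0.08],[0,0,0]],
  [[0.01,-0.02,0.11],[0,0,0]],
  [[0.03,-0.05,0.11],[0,0,0]],
  [[0.05,-0.085,0.11],[0,0,0]],
  [[0.07,-0.12,0.11],[0,0,0]],
  [[0.09,-0.155,0.11],[0,0,0]],
  [[0.11,-0.19,0.11],[0,0,0]],
], grip=0)

```text
clock: 0.82
tool_pos: [0.2717, 0.4119, 0.3551]
tool_rot: [-0.0, 0.13, 0.992, -0.0]
ft_force: [0.8, 0.3, -0.1]
opening: 0.0001
finger_force: 0.0
```

>>> drive_tool([
  [[0.018,-0.032,0],[0,0,0]],
  [[0.036,-0.065,0],[0,0,0.02]],
  [[0.054,-0.098,0],[0,0,0.04]],
  [[0.072,-0.13,0],[0,0,0.06]],
  [[0.09,-0.162,0],[0,0,0.09]],
  [[0.108,-0.195,0],[0,0,0.09]],
  [[0.126,-0.228,0],[0,0,0.09]],
  [[0.144,-0.26,0],[0,0,0.09]],
])

```text
clock: 1.48
tool_pos: [0.4155, 0.1518, 0.3554]
tool_rot: [0.0, 0.085, 0.996, 0.0]
ft_force: [0.5, 0.8, 0.9]
opening: 0.0003
finger_force: 0.0
```

>>> drive_tool([
  [[0.018,-0.032,0],[0,0,0]],
  [[0.036,-0.065,0],[0,0,0]],
  [[0.054,-0.098,0],[0,0,0]],
  [[0.072,-0.13,0],[0,0,0]],
  [[0.09,-0.162,0],[0,0,0]],
  [[0.108,-0.195,0],[0,0,0]],
  [[0.126,-0.228,0],[0,0,0]],
  [[0.144,-0.26,0],[0,0,0]],
])

```text
clock: 2.15
tool_pos: [0.5596, -0.1079, 0.3552]
tool_rot: [0.0, 0.085, 0.996, 0.0]
ft_force: [0.0, 0.6, 0.0]
opening: 0.0
finger_force: 0.0
```

>>> drive_tool([
  [[0,0,-0.03],[0,0,0]],
  [[0,0,-0.06],[0,0,0]],
  [[0,0,-0.09],[0,0,0]],
  [[0,0,-0.12],[0,0,0]],
  [[0,0,-0.15],[0,0,0]],
  [[0,0,-0.15],[0,0,0]],
])

```text
clock: 2.65
tool_pos: [0.5559, -0.1051, 0.1998]
tool_rot: [-0.005, 0.085, 0.996, -0.0]
ft_force: [-0.6, 0.7, 0.9]
opening: 0.0005
finger_force: 0.0
```

Run:
```python
from h import *
save("wrist","pics/w1.png"); save("top","pics/t1.png")
im=np.hstack([cv2.imread("pics/w1.png")[:, :],cv2.imread("pics/t1.png")[60:,190:470].copy() if 0 else cv2.resize(cv2.imread("pics/t1.png")[120:312,200:344],(288,384))])
cv2.imwrite("pics/c1.png",im)
s=bot.state();print(s["joint_pos"].round(2),s["tool_pos"],s["ft_force"])
c=np.array([.54,.0044,.085]);
for a in(-1.745,-.174): print(proj("wrist",c+.15*np.array([np.cos(a),np.sin(a),0])))
```

```text
[-0.36  0.4   0.61  1.81 -0.26  1.02  1.75] [ 0.55876942 -0.10620906  0.2051749 ] [-0.58465133 -0.69814753  0.6687334 ]
[[194.29119849 142.38037441]]
[[362.90843626 304.12246162]]
```

View pics/c1.png

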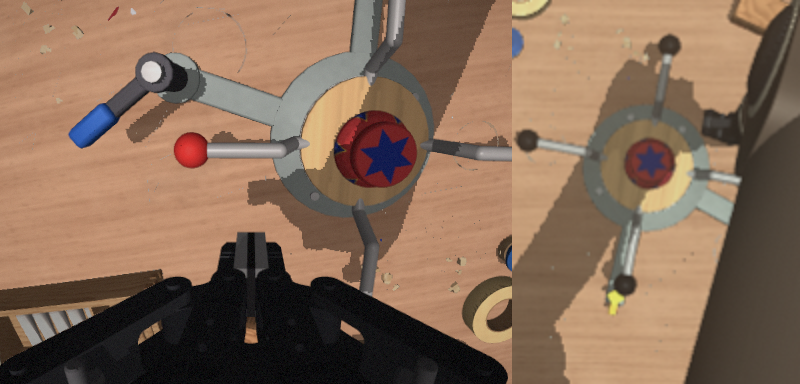

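>>> drive_tool([
  [[0.003,-0.004,-0.03],[0,0,0]],
  [[0.003,-0.004,-0.06],[0,0,0]],
  [[0.003,-0.004,-0.08],[0,0,0]],
  [[0.003,-0.004,-0.095],[0,0,0]],
  [[0.003,-0.004,-0.108],[0,0,0]],
  [[0.003,-0.004,-0.117],[0,0,0]],
  [[0.003,-0.004,-0.117],[0,0,0]],
])

```text
clock: 3.33
tool_pos: [0.5623, -0.11, 0.088]
tool_rot: [-0.0, 0.085, 0.996, 0.0]
ft_force: [-0.7, 0.5, 0.7]
opening: 0.0002
finger_force: 0.0
```

Run:
```python
from h import *
s=bot.state();print(s["tool_pos"],s["ft_force"])
p=s["tool_pos"];c=np.array([.54,.0044]);d=p[:2]-c
print(np.hypot(*d),np.arctan2(d[1],d[0]))
# path: radius .115; angle steps 0.06 rad/row
a0=np.arctan2(d[1],d[0])
for k in range(0,33): 
    a=a0-.06*k; q=c+.115*np.array([np.cos(a),np.sin(a)]); print(k,round(a,3),q.round(3), end=' | ')
```

```text
[ 0.56233297 -0.10995598  0.08801847] [-0.70741832  0.52676772  0.66846667]
0.11651632049023183 -1.377930374158859
0 -1.378 [ 0.562 -0.108] | 1 -1.438 [ 0.555 -0.11 ] | 2 -1.498 [ 0.548 -0.11 ] | 3 -1.558 [ 0.541 -0.111] | 4 -1.618 [ 0.535 -0.11 ] | 5 -1.678 [ 0.528 -0.11 ] | 6 -1.738 [ 0.521 -0.109] | 7 -1.798 [ 0.514 -0.108] | 8 -1.858 [ 0.507 -0.106] | 9 -1.918 [ 0.501 -0.104] | 10 -1.978 [ 0.494 -0.101] | 11 -2.038 [ 0.488 -0.098] | 12 -2.098 [ 0.482 -0.095] | 13 -2.158 [ 0.476 -0.091] | 14 -2.218 [ 0.471 -0.087] | 15 -2.278 [ 0.465 -0.083] | 16 -2.338 [ 0.46  -0.078] | 17 -2.398 [ 0.455 -0.073] | 18 -2.458 [ 0.451 -0.068] | 19 -2.518 [ 0.447 -0.063] | 20 -2.578 [ 0.443 -0.057] | 21 -2.638 [ 0.439 -0.051] | 22 -2.698 [ 0.436 -0.045] | 23 -2.758 [ 0.433 -0.039] | 24 -2.818 [ 0.431 -0.032] | 25 -2.878 [ 0.429 -0.026] | 26 -2.938 [ 0.427 -0.019] | 27 -2.998 [ 0.426 -0.012] | 28 -3.058 [ 0.425 -0.005] | 29 -3.118 [0.425 0.002] | 30 -3.178 [0.425 0.009] | 31 -3.238 [0.426 0.015] | 32 -3.298 [0.426 0.022] |
```

Run:
```python
import numpy as np
c=np.array([.54,.0044]);P=lambda a:c+.1165*np.array([np.cos(a),np.sin(a)])
for call in range(6):
    a=-1.378-.32*call
    print([[ *(P(a-.04*k)-P(a)).round(3).tolist(),round(-.04*k,2)] for k in range(1,9)])
```

```text
[[-0.005, -0.001, -0.04], [-0.009, -0.001, -0.08], [-0.014, -0.002, -0.12], [-0.019, -0.002, -0.16], [-0.023, -0.002, -0.2], [-0.028, -0.002, -0.24], [-0.032, -0.002, -0.28], [-0.037, -0.001, -0.32]]
[[-0.005, 0.001, -0.04], [-0.009, 0.002, -0.08], [-0.014, 0.003, -0.12], [-0.018, 0.004, -0.16], [-0.023, 0.005, -0.2], [-0.027, 0.007, -0.24], [-0.031, 0.009, -0.28], [-0.036, 0.011, -0.32]]
[[-0.004, 0.002, -0.04], [-0.008, 0.004, -0.08], [-0.012, 0.007, -0.12], [-0.016, 0.009, -0.16], [-0.02, 0.012, -0.2], [-0.024, 0.015, -0.24], [-0.027, 0.018, -0.28], [-0.03, 0.021, -0.32]]
[[-0.003, 0.003, -0.04], [-0.006, 0.007, -0.08], [-0.009, 0.01, -0.12], [-0.012, 0.014, -0.16], [-0.015, 0.018, -0.2], [-0.018, 0.022, -0.24], [-0.02, 0.026, -0.28], [-0.022, 0.03, -0.32]]
[[-0.002, 0.004, -0.04], [-0.004, 0.008, -0.08], [-0.006, 0.013, -0.12], [-0.007, 0.017, -0.16], [-0.009, 0.022, -0.2], [-0.01, 0.026, -0.24], [-0.011, 0.031, -0.28], [-0.012, 0.035, -0.32]]
[[-0.001, 0.005, -0.04], [-0.001, 0.009, -0.08], [-0.001, 0.014, -0.12], [-0.002, 0.019, -0.16], [-0.001, 0.023, -0.2], [-0.001, 0.028, -0.24], [-0.001, 0.033, -0.28], [-0.0, 0.037, -0.32]]
```

>>> drive_tool([
  [[-0.005,-0.001,0],[0,0,0]],
  [[-0.009,-0.001,0],[0,0,0]],
  [[-0.014,-0.002,0],[0,0,0]],
  [[-0.019,-0.002,0],[0,0,0]],
  [[-0.023,-0.002,0],[0,0,0]],
  [[-0.028,-0.002,0],[0,0,-0.03]],
  [[-0.032,-0.002,0],[0,0,-0.07]],
  [[-0.037,-0.001,0],[0,0,-0.11]],
])

```text
clock: 4.0
tool_pos: [0.5253, -0.1114, 0.0887]
tool_rot: [0.001, 0.142, 0.99, 0.0]
ft_force: [1.0, -1.2, 0.2]
opening: -0.0003
finger_force: 0.6
```

>>> drive_tool([
  [[-0.005,0.001,0],[0,0,-0.04]],
  [[-0.009,0.002,0],[0,0,-0.08]],
  [[-0.014,0.003,0],[0,0,-0.12]],
  [[-0.018,0.004,0],[0,0,-0.16]],
  [[-0.023,0.005,0],[0,0,-0.2]],
  [[-0.027,0.007,0],[0,0,-0.24]],
  [[-0.031,0.009,0],[0,0,-0.28]],
  [[-0.036,0.011,0],[0,0,-0.32]],
])

```text
clock: 4.67
tool_pos: [0.4893, -0.1003, 0.0886]
tool_rot: [0.001, 0.298, 0.955, 0.0]
ft_force: [2.2, 0.3, 0.2]
opening: -0.0002
finger_force: 0.6
```

Run:
```python
from h import *
save("wrist","pics/w2.png");save("top","pics/t2.png")
cv2.imwrite("pics/c2.png",np.hstack([cv2.imread("pics/w2.png"),cv2.resize(cv2.imread("pics/t2.png")[120:312,200:344],(288,384))]))
```

```text
(no output)
```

View pics/c2.png

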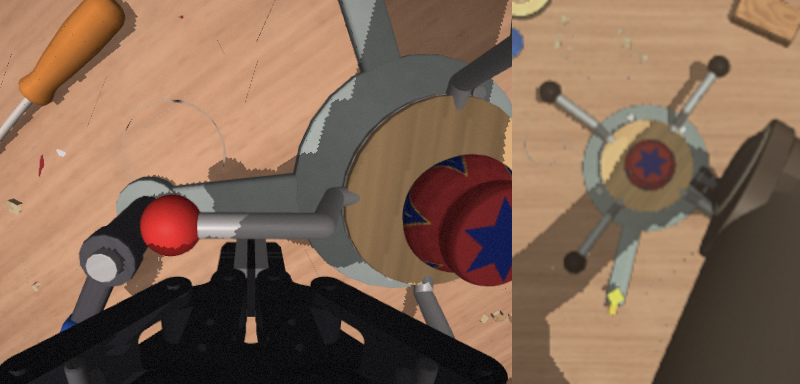

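>>> drive_tool([
  [[-0.004,0.002,0],[0,0,-0.04]],
  [[-0.008,0.004,0],[0,0,-0.08]],
  [[-0.012,0.007,0],[0,0,-0.12]],
  [[-0.016,0.009,0],[0,0,-0.16]],
  [[-0.02,0.012,0],[0,0,-0.2]],
  [[-0.024,0.015,0],[0,0,-0.24]],
  [[-0.027,0.018,0],[0,0,-0.28]],
  [[-0.03,0.021,0],[0,0,-0.32]],
])

```text
clock: 5.43
tool_pos: [0.4593, -0.0794, 0.0885]
tool_rot: [0.0, 0.445, 0.896, 0.0]
ft_force: [-0.3, -1.7, 0.6]
opening: 0.0001
finger_force: 0.6
```

>>> drive_tool([
  [[-0.003,0.003,0],[0,0,-0.04]],
  [[-0.006,0.007,0],[0,0,-0.08]],
  [[-0.009,0.01,0],[0,0,-0.12]],
  [[-0.012,0.014,0],[0,0,-0.16]],
  [[-0.015,0.018,0],[0,0,-0.2]],
  [[-0.018,0.022,0],[0,0,-0.24]],
  [[-0.02,0.026,0],[0,0,-0.28]],
  [[-0.022,0.03,0],[0,0,-0.32]],
])

```text
clock: 6.1
tool_pos: [0.4373, -0.0493, 0.0885]
tool_rot: [0.0, 0.582, 0.813, 0.0]
ft_force: [-0.3, -1.0, 1.4]
opening: 0.0001
finger_force: 0.6
```

>>> drive_tool([
  [[-0.002,0.004,0],[0,0,-0.04]],
  [[-0.004,0.008,0],[0,0,-0.08]],
  [[-0.006,0.013,0],[0,0,-0.12]],
  [[-0.007,0.017,0],[0,0,-0.16]],
  [[-0.009,0.022,0],[0,0,-0.2]],
  [[-0.01,0.026,0],[0,0,-0.24]],
  [[-0.011,0.031,0],[0,0,-0.28]],
])

```text
clock: 6.68
tool_pos: [0.4264, -0.0183, 0.0885]
tool_rot: [0.0, 0.69, 0.724, 0.0]
ft_force: [0.2, -1.0, 0.7]
opening: 0.0001
finger_force: 0.6
```

```bash
cat > m.py <<'E'
from h import *
def red():
    best=None
    for n in("top","wrist"):
        h=cv2.cvtColor(bot.get_image(n),cv2.COLOR_RGB2HSV)
        m=cv2.inRange(h,(0,150,70),(6,255,255))|cv2.inRange(h,(176,150,70),(180,255,255))
        k,l,st,ce=cv2.connectedComponentsWithStats(m)
        for i in range(1,k):
            if st[i,4]<25: continue
            X=ray(n,ce[i],.085); d=X[:2]-[.54,.0044]
            if .13<np.hypot(*d)<.17:
                a=np.arctan2(d[1],d[0]); e=(a+3.362+np.pi)%(2*np.pi)-np.pi
                print(n,st[i,4],X.round(4),np.hypot(*d).round(4),"ang err ccw+",e.round(4))
s=bot.state();print(s["tool_pos"].round(4),s["ft_force"].round(2),s["clock"])
red()
E
python3 m.py; python3 -c "
from h import *
save('wrist','pics/w3.png')"
```

```text
[ 0.4264 -0.0183  0.0885] [ 0.24 -0.95  0.75] 6.6833
wrist 2894 [ 0.3907 -0.0014  0.085 ] 0.1494 ang err ccw+ 0.2591
```

>>> drive_tool([
  [[-0.001,0.005,0],[0,0,-0.04]],
  [[-0.001,0.009,0],[0,0,-0.08]],
  [[-0.002,0.014,0],[0,0,-0.12]],
  [[-0.002,0.019,0],[0,0,-0.16]],
  [[-0.002,0.023,0],[0,0,-0.2]],
  [[-0.002,0.026,0],[0,0,-0.23]],
  [[-0.002,0.028,0],[0,0,-0.24]],
  [[-0.002,0.028,0],[0,0,-0.24]],
])

```text
clock: 7.5
tool_pos: [0.4243, 0.0099, 0.0883]
tool_rot: [0.0, 0.771, 0.637, 0.0]
ft_force: [-0.8, -0.1, -0.3]
opening: 0.0
finger_force: 0.0
```

```bash
python3 m.py
python3 - <<'E'
from h import *
save('wrist','pics/w3.png'); save('top','pics/t3.png')
cv2.imwrite("pics/c3.png",np.hstack([cv2.imread("pics/w3.png"),cv2.resize(cv2.imread("pics/t3.png")[120:312,200:344],(288,384))]))
E
```

```text
[0.4243 0.0099 0.0883] [-0.85 -0.09 -0.31] 7.5
wrist 2878 [0.3939 0.0339 0.085 ] 0.149 ang err ccw+ 0.021
```

View pics/c3.png

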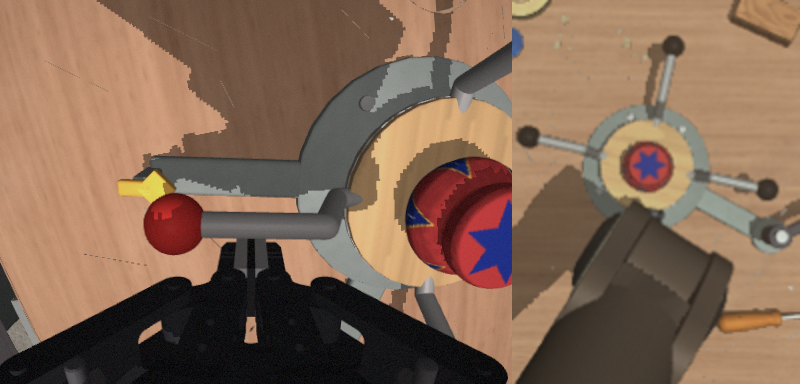

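>>> drive_tool([
  [[0,0.001,0],[0,0,0]],
  [[0,0.002,0],[0,0,0]],
  [[0,0.003,0],[0,0,0]],
  [[0,0.003,0],[0,0,0]],
])

```text
clock: 8.03
tool_pos: [0.4243, 0.0129, 0.0883]
tool_rot: [0.0, 0.771, 0.637, 0.0]
ft_force: [0.0, -0.5, 0.2]
opening: -0.0004
finger_force: 0.4
```

```bash
python3 m.py
```

```text
[0.4243 0.0129 0.0883] [ 0.03 -0.5   0.18] 8.0333
wrist 2897 [0.3948 0.0377 0.085 ] 0.149 ang err ccw+ -0.0049
```

>>> drive_tool([
  [[0,-0.006,0],[0,0,0]],
  [[0,-0.014,0],[0,0,0]],
  [[0,-0.022,0],[0,0,0]],
  [[0,-0.022,0.03],[0,0,0]],
  [[0,-0.022,0.06],[0,0,0]],
  [[0,-0.022,0.09],[0,0,0]],
  [[0,-0.022,0.12],[0,0,0]],
  [[0,-0.022,0.12],[0,0,0]],
])

```text
clock: 8.8
tool_pos: [0.4264, -0.0101, 0.212]
tool_rot: [0.001, 0.771, 0.637, 0.002]
ft_force: [1.1, 1.1, -0.1]
opening: 0.0001
finger_force: 0.0
```

>>> drive_tool([
  [[0.01,-0.027,0],[0,0,0.09]],
  [[0.02,-0.055,0],[0,0,0.18]],
  [[0.035,-0.082,0],[0,0,0.27]],
  [[0.048,-0.11,0],[0,0,0.36]],
  [[0.06,-0.137,0],[0,0,0.45]],
  [[0.073,-0.165,0],[0,0,0.54]],
  [[0.085,-0.19,0],[0,0,0.62]],
  [[0.091,-0.195,0],[0,0,0.66]],
])

```text
clock: 9.47
tool_pos: [0.5148, -0.2101, 0.2082]
tool_rot: [0.001, 0.524, 0.852, -0.001]
ft_force: [-0.5, 0.4, 0.9]
opening: -0.0
finger_force: 0.0
```

```bash
python3 m.py
python3 - <<'E'
from h import *
print(bot.state()["joint_pos"].round(2))
save('wrist','pics/w4.png'); save('top','pics/t4.png')
cv2.imwrite("pics/c4.png",np.hstack([cv2.imread("pics/w4.png"),cv2.resize(cv2.imread("pics/t4.png")[130:322,230:374],(288,384))]))
h=cv2.cvtColor(cv2.imread("pics/w4.png"),cv2.COLOR_BGR2HSV); m=cv2.inRange(h,(105,120,50),(125,255,255))
k,l,st,ce=cv2.connectedComponentsWithStats(m)
for i in range(1,k):
    if st[i,4]>200: print(ce[i],st[i,4],ray("wrist",ce[i],.085))
E
```

```text
[ 0.5148 -0.2101  0.2082] [-0.45  0.43  0.87] 9.4667
top 82 [0.393  0.0391 0.085 ] 0.151 ang err ccw+ -0.0117
[-0.4   0.45  0.93  1.86 -0.41  1.04  1.17]
[209.50626305 181.94050104] 958 [ 0.48202794 -0.21489704  0.085     ]
```

View pics/c4.png

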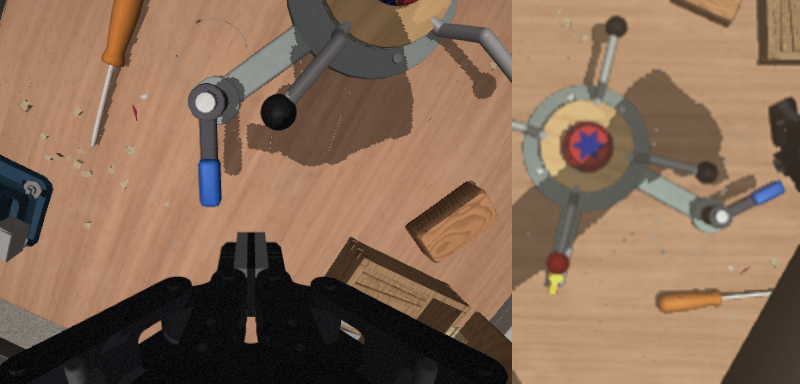

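>>> drive_tool([
  [[0.005,0,-0.03],[0,0,0]],
  [[0.005,0,-0.06],[0,0,0]],
  [[0.005,0,-0.085],[0,0,0]],
  [[0.005,0,-0.105],[0,0,0]],
  [[0.005,0,-0.118],[0,0,0]],
  [[0.005,0,-0.122],[0,0,0]],
  [[0.005,0,-0.122],[0,0,0]],
])

```text
clock: 10.25
tool_pos: [0.5197, -0.2033, 0.0858]
tool_rot: [-0.001, 0.523, 0.852, -0.0]
ft_force: [0.4, 0.6, 0.1]
opening: -0.0003
finger_force: 0.0
```

Run:
```python
from h import *
s=bot.state();p=s["tool_pos"];print(p,s["ft_force"])
pv=np.array([.4518,-.1604])
def F(b,off=.0235,r=.068):
    a=-1.0927-b; u=np.array([np.cos(a),np.sin(a)]); n=np.array([-u[1],u[0]]); return pv+r*u+off*n
d=p[:2]-pv; print("r",np.hypot(*d),np.arctan2(*d[::-1]))
B=np.r_[np.arange(-.1,1.5,.05),1.5,1.55]
print("first contact pos b=0",F(0).round(4),(F(0)-p[:2]).round(4))
for j in range(0,33,8):
    print(round(.05*j,2),[[*(F(.05*(j+k))-F(.05*j)).round(3).tolist(),round(-.05*k,2)] for k in range(1,9)])
```

```text
[ 0.51969026 -0.20334379  0.08582552] [0.39632097 0.62036032 0.10758926]
r 0.08033216077223693 -0.564008066246354
first contact pos b=0 [ 0.504 -0.21 ] [-0.0157 -0.0066]
0.0 [[-0.003, -0.003, -0.05], [-0.005, -0.005, -0.1], [-0.008, -0.007, -0.15], [-0.011, -0.009, -0.2], [-0.014, -0.011, -0.25], [-0.017, -0.013, -0.3], [-0.02, -0.015, -0.35], [-0.023, -0.016, -0.4]]
0.4 [[-0.003, -0.001, -0.05], [-0.007, -0.003, -0.1], [-0.01, -0.004, -0.15], [-0.014, -0.004, -0.2], [-0.017, -0.005, -0.25], [-0.021, -0.006, -0.3], [-0.024, -0.006, -0.35], [-0.028, -0.006, -0.4]]
0.8 [[-0.004, 0.0, -0.05], [-0.007, 0.0, -0.1], [-0.011, 0.001, -0.15], [-0.014, 0.001, -0.2], [-0.018, 0.002, -0.25], [-0.021, 0.003, -0.3], [-0.025, 0.004, -0.35], [-0.028, 0.005, -0.4]]
1.2 [[-0.003, 0.001, -0.05], [-0.007, 0.003, -0.1], [-0.01, 0.005, -0.15], [-0.013, 0.007, -0.2], [-0.016, 0.009, -0.25], [-0.018, 0.011, -0.3], [-0.021, 0.013, -0.35], [-0.024, 0.016, -0.4]]
1.6 [[-0.002, 0.003, -0.05], [-0.005, 0.005, -0.1], [-0.007, 0.008, -0.15], [-0.009, 0.011, -0.2], [-0.011, 0.014, -0.25], [-0.013, 0.017, -0.3], [-0.014, 0.021, -0.35], [-0.016, 0.024, -0.4]]
```

>>> drive_tool([
  [[-0.004,-0.002,0],[0,0,0]],
  [[-0.008,-0.003,0],[0,0,0]],
  [[-0.012,-0.005,0],[0,0,0]],
  [[-0.016,-0.007,0],[0,0,0]],
])

```text
clock: 10.58
tool_pos: [0.504, -0.2115, 0.0871]
tool_rot: [0.001, 0.523, 0.852, 0.0]
ft_force: [0.3, 0.2, 0.6]
opening: 0.0
finger_force: 0.0
```

>>> drive_tool([
  [[-0.003,-0.003,0],[0,0,-0.05]],
  [[-0.005,-0.005,0],[0,0,-0.1]],
  [[-0.008,-0.007,0],[0,0,-0.15]],
  [[-0.011,-0.009,0],[0,0,-0.2]],
  [[-0.014,-0.011,0],[0,0,-0.25]],
  [[-0.017,-0.013,0],[0,0,-0.3]],
  [[-0.02,-0.015,0],[0,0,-0.35]],
  [[-0.023,-0.016,0],[0,0,-0.4]],
])

```text
clock: 11.25
tool_pos: [0.4815, -0.2275, 0.087]
tool_rot: [0.001, 0.683, 0.73, 0.001]
ft_force: [1.9, -0.9, 0.0]
opening: -0.0003
finger_force: 1.0
```

>>> drive_tool([
  [[-0.003,-0.001,0],[0,0,-0.05]],
  [[-0.007,-0.003,0],[0,0,-0.1]],
  [[-0.01,-0.004,0],[0,0,-0.15]],
  [[-0.014,-0.004,0],[0,0,-0.2]],
  [[-0.017,-0.005,0],[0,0,-0.25]],
  [[-0.021,-0.006,0],[0,0,-0.3]],
  [[-0.024,-0.006,0],[0,0,-0.35]],
  [[-0.028,-0.006,0],[0,0,-0.4]],
])

```text
clock: 11.92
tool_pos: [0.4537, -0.2338, 0.0871]
tool_rot: [0.001, 0.814, 0.58, 0.001]
ft_force: [2.3, -1.7, -0.1]
opening: 0.0
finger_force: 1.0
```

```bash
python3 m.py
python3 - <<'E'
from h import *
save('wrist','pics/w5.png'); save('top','pics/t5.png')
cv2.imwrite("pics/c5.png",np.hstack([cv2.imread("pics/w5.png"),cv2.resize(cv2.imread("pics/t5.png")[130:322,230:374],(288,384))]))
E
```

```text
[ 0.4537 -0.2338  0.0871] [ 2.33 -1.69 -0.06] 11.9167
top 82 [0.3931 0.039  0.085 ] 0.1509 ang err ccw+ -0.0108
```

View pics/c5.png

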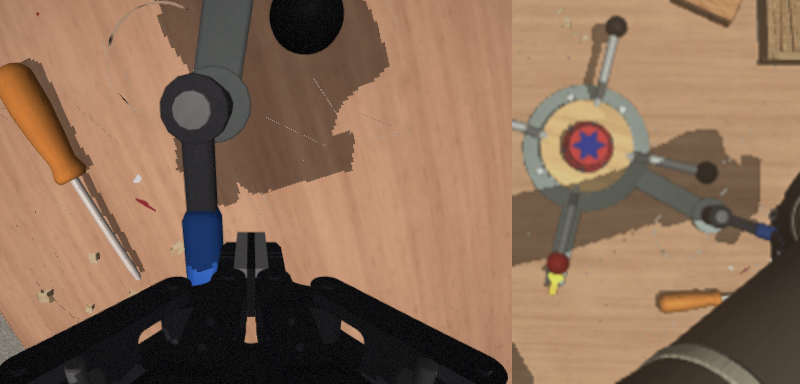

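>>> drive_tool([
  [[-0.004,0,0],[0,0,-0.05]],
  [[-0.007,0,0],[0,0,-0.1]],
  [[-0.011,0.001,0],[0,0,-0.15]],
  [[-0.014,0.001,0],[0,0,-0.2]],
  [[-0.018,0.002,0],[0,0,-0.25]],
  [[-0.021,0.003,0],[0,0,-0.3]],
  [[-0.025,0.004,0],[0,0,-0.35]],
  [[-0.028,0.005,0],[0,0,-0.4]],
])

```text
clock: 12.78
tool_pos: [0.4256, -0.2282, 0.0866]
tool_rot: [0.0, 0.913, 0.408, 0.001]
ft_force: [1.9, -0.4, 0.3]
opening: -0.0003
finger_force: 0.9
```

>>> drive_tool([
  [[-0.003,0.001,0],[0,0,-0.05]],
  [[-0.007,0.003,0],[0,0,-0.1]],
  [[-0.01,0.005,0],[0,0,-0.15]],
  [[-0.013,0.007,0],[0,0,-0.2]],
  [[-0.014,0.008,0],[0,0,-0.22]],
  [[-0.015,0.009,0],[0,0,-0.24]],
])

```text
clock: 13.28
tool_pos: [0.4103, -0.2196, 0.0865]
tool_rot: [0.0, 0.955, 0.296, 0.0]
ft_force: [-0.1, -1.9, -0.1]
opening: -0.0001
finger_force: 1.0
```

```bash
python3 m.py
cat > l.py <<'E'
from h import *
pv=np.array([.4518,-.1604])
for n in("top","wrist"):
    h=cv2.cvtColor(bot.get_image(n),cv2.COLOR_RGB2HSV); m=cv2.inRange(h,(105,120,40),(125,255,255))
    k,l,st,ce=cv2.connectedComponentsWithStats(m)
    for i in range(1,k):
        if st[i,4]>15:
            X=ray(n,ce[i],.085); d=X[:2]-pv
            if np.hypot(*d)<.12: print(n,st[i,4],X.round(4),np.hypot(*d).round(3),"brake",((-1.0927-np.arctan2(d[1],d[0])+1)%(2*np.pi)-1).round(3))
E
python3 l.py
```

```text
[ 0.4103 -0.2196  0.0865] [-0.08 -1.87 -0.1 ] 13.2833
top 82 [0.3932 0.039  0.085 ] 0.1508 ang err ccw+ -0.0109
top 24 [ 0.4058 -0.1918  0.085 ] 0.056 brake 1.45
wrist 2465 [ 0.4054 -0.1964  0.085 ] 0.059 brake 1.389
```

Push on gently to the stop, watching the force.

>>> drive_tool([
  [[-0.002,0.002,0],[0,0,-0.03]],
  [[-0.004,0.004,0],[0,0,-0.06]],
  [[-0.006,0.005,0],[0,0,-0.09]],
  [[-0.007,0.006,0],[0,0,-0.12]],
  [[-0.007,0.006,0],[0,0,-0.12]],
])

```text
clock: 13.9
tool_pos: [0.4029, -0.2128, 0.0862]
tool_rot: [-0.0, 0.972, 0.237, -0.0]
ft_force: [-0.1, -0.5, 0.2]
opening: 0.0001
finger_force: 0.4
```

```bash
python3 l.py
```

```text
top 25 [ 0.4027 -0.1848  0.085 ] 0.055 brake 1.587
wrist 2480 [ 0.4011 -0.1896  0.085 ] 0.059 brake 1.527
```

>>> drive_tool([
  [[-0.001,0.001,0],[0,0,0]],
  [[-0.001,0.002,0],[0,0,0]],
  [[-0.001,0.002,0],[0,0,0]],
])

```text
clock: 14.25
tool_pos: [0.4029, -0.2125, 0.0865]
tool_rot: [0.002, 0.971, 0.238, 0.0]
ft_force: [3.0, -6.4, -4.7]
opening: -0.0003
finger_force: 3.5
```

>>> drive_tool([
  [[0.003,-0.006,0],[0,0,0]],
  [[0.007,-0.014,0],[0,0,0]],
  [[0.01,-0.02,0],[0,0,0]],
  [[0.01,-0.02,0.03],[0,0,0]],
  [[0.01,-0.02,0.06],[0,0,0]],
  [[0.01,-0.02,0.1],[0,0,0]],
  [[0.01,-0.02,0.14],[0,0,0]],
  [[0.01,-0.02,0.14],[0,0,0]],
])

```text
clock: 14.92
tool_pos: [0.4136, -0.2352, 0.2329]
tool_rot: [0.002, 0.972, 0.237, 0.004]
ft_force: [1.1, -0.7, -0.6]
opening: 0.0002
finger_force: 0.0
```

>>> drive_tool([
  [[0,-0.02,0.02],[0,0,0]],
  [[0,-0.05,0.04],[0,0,0]],
  [[0,-0.08,0.06],[0,0,0]],
  [[0,-0.1,0.08],[0,0,0]],
  [[0,-0.1,0.08],[0,0,0]],
  [[0,-0.1,0.08],[0,0,0]],
])

```text
clock: 15.42
tool_pos: [0.4116, -0.333, 0.3071]
tool_rot: [0.0, 0.972, 0.237, 0.001]
ft_force: [-0.0, 0.4, -0.7]
opening: 0.0001
finger_force: 0.0
```

```bash
python3 m.py; python3 l.py
python3 - <<'E'
from h import *
save('top','pics/t6.png')
cv2.imwrite("pics/c6.png",cv2.resize(cv2.imread("pics/t6.png"),(800,600)))
E
```

```text
[ 0.4116 -0.333   0.3071] [-0.04  0.35 -0.74] 15.4167
top 84 [0.3927 0.0389 0.085 ] 0.1513 ang err ccw+ -0.0099
top 101 [ 0.3923 -0.1903  0.085 ] 0.067 brake 1.583
wrist 616 [ 0.3967 -0.1941  0.085 ] 0.065 brake 1.499
```

View pics/c6.png

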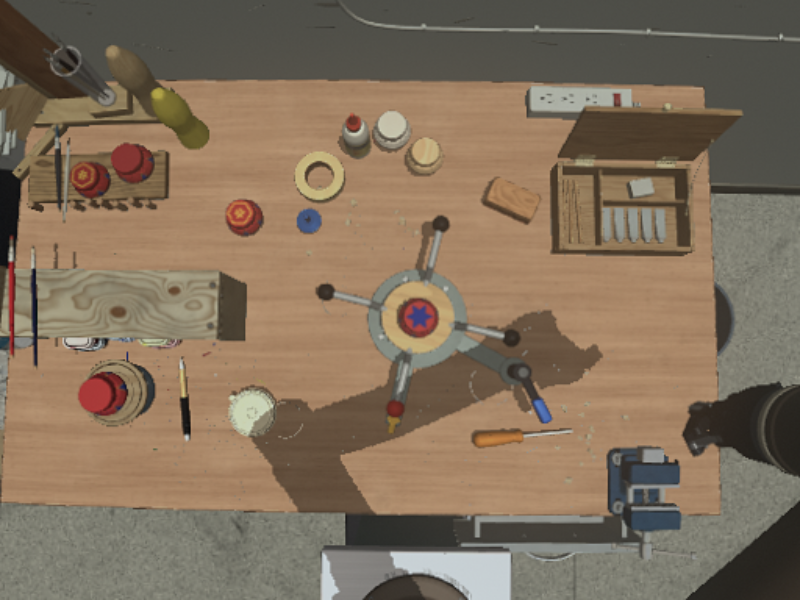

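The final top view shows the red knob at (395,408) in line with the arrow. The lever is at its stop at (542,410), where the finger felt it, the jar is centred, and the bystanders are in place.

```bash
python3 -c "
from bench import bot
print(bot.sign_off())"
```

```text
the job is handed in; nothing more can be done
None
```

I pushed the red-knobbed spoke round to within about 2 mm of the arrow line, then pushed the brake lever to its far stop; the last picture shows the jar centred and the loose things in place. I handed the job in at about 15.5 s; no verdict came back.

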